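# Close the patty mould with its own cover plate

## Robot

A 6-joint arm with a two-finger parallel gripper is mounted at the origin on a cart in front of the work surface, level with it; the furniture and walls round the work are solid. World frame = base frame: x ahead of the robot, y to its left, z up, the work surface at z = 0. Lengths are in m, angles in rad, forces in N, time in s.
With the tool pointing down it reaches from about 0.325 to 0.75 m from the base axis. Payload 7.6 kg.
Tool frame: the origin (TCP) lies midway between the tips of the shut fingers; the grasp point (between the pads) lies 19 mm behind it (robot.pinch_z is the distance from the TCP to the grasp point, in m); z points along the fingers, x is the direction in which the jaws open and shut, and the axes are right-handed (so a half turn about z gives the same grasp; the last joint's range is limited). The gripper opens to 85 mm and grips with 20 to 120 N. Pads are 22 mm wide; open, the fingers measure 114 mm over their backs; the gripper's body (76 mm by 85 mm) begins 54 mm behind the grasp point. The pads swing forward as they close: fully open they stand 13 mm farther back than shut.
Start: joints at [-1.398, 0.052, 1.401, -0, 1.689, -0.07], TCP at [0.126, -0.51, 0.231] pointing down, gripper open.
Joint ranges: [-2.9, 2.9], [-0.91, 2.17], [0.12, 2.37], [-1.06, 4.2], [0.26, 2.73], [-2.93, 2.93]. Speed limits (rad/s): [2.57, 2.57, 3.01, 3.14, 3.14, 3.14].

## Interface

Orientations are given as [roll, pitch, yaw] about the fixed x, y, z axes, in that order (R = Rz(yaw) Ry(pitch) Rx(roll)).
In Python, from bench import robot, vision, workorder gives the robot as it stands.
- The arm moves only by the shell command python3 -m creep 'ROWS' [FORCE]. ROWS is JSON, a list of rows, each a list of 7 numbers: the shift along the world's x, y, z in mm, then the turn, a rotation vector about the world's x, y, z in degrees, then the closure, from 0 (fully open) to 1 (shut). In form: [[dx, dy, dz, wx, wy, wz, gripper], ...]. A call has exactly 5 rows; each row shifts and turns the commanded pose from where the row before left it; what a row does not reach is not made up. A row lasts 1/12 s, in which the tool goes at most 41.7 mm and 7.16 degrees, less where a joint would pass 70% of its speed; a pose out of reach is approached as far as the arm can. A call is refused whole if a number of a shift passes 41.7 or a number of a turn 7.16, either way. A call with a gripper value outside its range is refused whole. The fingers move at their own pace and stop on an object; FORCE is the grip in N (left out, the last holds). Time passes only in rows, so rows that do not move let the fingers close, or fill a call up. It gives the time, the measured TCP pose, the force and the opening at its end, in the units of the state.
- robot.get_obs(): the state, without advancing time (a new reading comes with each control period).
- vision.capture(name): name is "scene" or "top" or "wrist"; returns (picture, depth): 384x512x3 uint8, blue, green, red; 384x512 float32, m along the optical axis (not along the pixel's ray), 0 where there is no reading.
- vision.camera_info(name): a dict with "camera_matrix" (3x3 intrinsics, pixels), "rvec" (rotation vector, rad) and "tvec" (3), from world to camera coordinates, as OpenCV has them; the wrist camera has in their place "hand_eye" (4x4, takes a point from camera to tool coordinates, whose origin is the TCP and whose axes are the tool frame's). Camera axes: x right, y down, z forward; pixel columns grow to the right and rows downward; lengths in m; the calibration is good to about 2 mm. A picture is of the moment at which its call begins: read the wrist's pose just before it. camera_info takes no time and is no camera call.
- workorder.job_done(): hands the job in, once; it reports no verdict.
The state is a dict: "time_s": time; "q": joint angles; "joint_velocities": joint speeds; "joint_torque": joint torques, N m; "eef_pos": TCP position; "ee_rot": TCP orientation; "wrist_force": force on the tool from outside, world axes, zero at the start; "wrist_torque": the same for the moment, N m; "width": finger opening in m.
Only numpy, scipy, OpenCV 4.12 (cv2) and the standard library are available. Lean on these libraries where they do the work, as an engineer would, in place of code of your own. Each camera call takes 0.05 s, during which the arm holds its last target.

## Task

Close the empty green patty mould for putting away: take its own cover, the green plate with the pale wooden grip, by the grip and lower it over the mould's two upright pins until it lies flush on the mould, keeping hold until it is down, then let go. Leave the orange cover, which belongs to another mould, where it is.

Things in the scene. Friction and masses are not known exactly. Their poses are not given: they have to be found in the camera images.
- green_cover: Loose green plate, about 0.3 kg, 150 (x) x 80 (y) x 8 mm, flat on the worktop; two 26 mm through holes at x = -55 and +55 mm, y = 0. Mid-top stands a solid pale wooden grip, 60 mm long (x), 18 mm wide (y), z = 8 to 48 mm: pinch it across the 18 mm. Origin: centre of the plate's underside; x along its length, z up. Fits either way round (half turn about z).
- mould_base: Green mould, fixed: block 160 (x) x 90 (y) mm, flat top at z = 26 mm with four pockets. Two steel pins at x = -55 and +55 mm, y = 0, reach z = 56 mm: 16 mm thick for the lowest 10 mm, tapering to 6 mm at the tip (5 mm play in the cover's holes). Origin: centre of the underside; x along the row of pins, z up. Cover home: its origin 26 mm above this one, x axes parallel.
- orange_cover: Loose orange plate of another mould, flat on the worktop, to be left alone: 110 (x) x 80 (y) x 8 mm, two 26 mm holes at x = -37 and +37 mm (too close for the pins), black grip 40 x 18 mm up to z = 48 mm. Origin: centre of the plate's underside; x along its length, z up.

How it is judged:
On the way, in this order (a step that is already met when the one before it is completed fails the run):
1. the green cover is lifted off the worktop in the gripper (height (world z) of green_cover above 0.05 m and contact force between the fingers and green_cover above 0.5 N), for 0.1 s.
2. the green cover, still in the gripper, is over the pins and within 12 mm of the mould's top (z of green_cover in the frame of mould_base below 0.038 m and horizontal distance between green_cover and mould_base below 0.015 m and contact force between the fingers and green_cover above 0.5 N), for 0.1 s.
At the end, for the whole second after the job is handed in: The green cover lies flush and at rest on the mould with both pins through its holes: its underside within 3 mm of the mould's top, centred within 12 mm, lengthwise within 0.2 rad (either way round), tilted less than 0.06 rad, right way up; the orange cover is within 30 mm of where it was (z of green_cover in the frame of mould_base between 0.022 and 0.029 m and horizontal distance between green_cover and mould_base below 0.012 m and angle between the x axis of green_cover and the x axis of mould_base, either way round below 0.2 rad and angle between green_cover's own z axis and vertical below 0.06 rad and linear speed of green_cover below 0.02 m/s and distance of orange_cover from where it was at the start of the episode below 0.03 m); the robot touches nothing.
It fails at once if the orange cover is moved by more than 30 mm (distance of orange_cover from where it was at the start of the episode above 0.03 m).
It also fails if it takes over 35 s, if anything falls off the work surface, if the arm or the gripper's body presses on something with over 40 N, if the wrist force passes 120 N, or if a joint passes its speed limit or range.

## Working session

There is one attempt and no reset: what is moved stays moved. The work goes in short steps, Python scripts to look and compute and a shell command to move; the robot and the scene stay as the last step left them, time stands still between calls to the robot, and variables do not carry over. Pictures are saved under pics/ and viewed, and the job is handed in when it is done.

```bash
ls; mkdir -p pics; cat > h.py <<'E'
from bench import robot, vision, workorder
import numpy as np, cv2
from scipy.spatial.transform import Rotation as R
E
python3 - <<'E'
from h import *
for n in ("top","scene"):
    p,d=vision.capture(n); cv2.imwrite(f"pics/{n}0.png",p); np.savez(f"{n}0.npz",p=p,d=d)
    i=vision.camera_info(n); print(n,i)
o=robot.get_obs(); print(o,robot.pinch_z)
E
```

```text
pics
top {'camera_matrix': array([[449.50843222,   0.        , 260.25841816],
       [  0.        , 449.50843222, 191.00642361],
       [  0.        ,   0.        ,   1.        ]]), 'rvec': array([ 2.19973272, -2.19209199,  0.05618146]), 'tvec': array([-0.03666517,  0.48332717,  1.08301275])}
scene {'camera_matrix': array([[450.56283303,   0.        , 255.00520566],
       [  0.        , 450.56283303, 193.60137729],
       [  0.        ,   0.        ,   1.        ]]), 'rvec': array([ 1.01980363, -2.16099283,  1.27392243]), 'tvec': array([0.28672891, 0.21717903, 0.73995432])}
{'time_s': 0.1, 'q': array([-1.39831046e+00,  5.28121419e-02,  1.40167547e+00,  1.79148604e-05,
        1.68863747e+00, -7.03268841e-02]), 'joint_velocities': array([ 0.00116888, -0.00115332, -0.00336742, -0.00055912,  0.00027423,
        0.00143981]), 'joint_torque': array([ 4.84094799e-04, -3.82579458e+01, -3.60987031e+01, -9.95199980e-05,
        4.68634214e-03, -5.80240624e-06]), 'eef_pos': array([ 0.12619046, -0.50930492,  0.23051019]), 'ee_rot': array([-3.14146722e+00,  1.52738657e-03, -1.32798138e+00]), 'wrist_force': array([0.5076248 , 0.20846548, 0.28877026]), 'wrist_torque': array([-0.02960548,  0.01463483, -0.01090827]), 'width': 0.08509093028697434} 0.0187
```

View pics/top0.png

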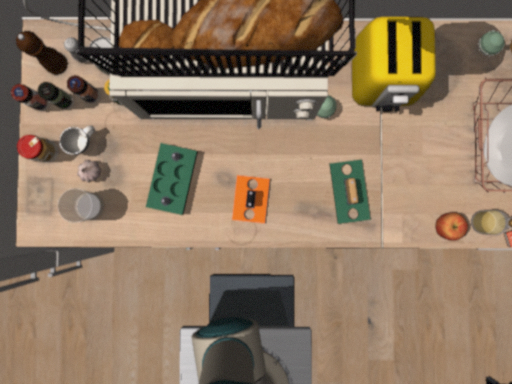

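View pics/scene0.png

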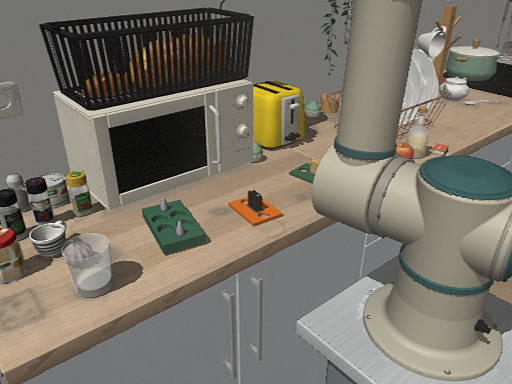

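```bash
cat >> h.py <<'E'
def ray(n,u,v,z):
    i=vision.camera_info(n);K=i["camera_matrix"];M=cv2.Rodrigues(i["rvec"])[0];t=i["tvec"].reshape(3)
    c=-M.T@t; d=M.T@np.linalg.inv(K)@np.array([u,v,1.]); return c+d*(z-c[2])/d[2]
def proj(n,P):
    i=vision.camera_info(n); return cv2.projectPoints(np.array(P,float).reshape(-1,3),i["rvec"],i["tvec"],i["camera_matrix"],None)[0].reshape(-1,2)
E
python3 - <<'E'
from h import *
p=np.load("top0.npz")["p"]
a=cv2.resize(p[155:230,325:380],None,fx=8,fy=8,interpolation=cv2.INTER_CUBIC)
b=cv2.resize(p[140:215,145:200],None,fx=8,fy=8,interpolation=cv2.INTER_CUBIC)
cv2.imwrite("pics/crop0.png",cv2.resize(np.hstack([a,b]),(800,545)) if 0 else cv2.resize(np.hstack([a,b]),None,fx=.9,fy=.9)) 
hsv=cv2.cvtColor(p,cv2.COLOR_BGR2HSV)
m=cv2.inRange(hsv,(60,110,30),(95,255,200))
n,l,s,c=cv2.connectedComponentsWithStats(m)
for k in range(1,n):
    if s[k,4]>300:
        cs,_=cv2.findContours((l==k).astype(np.uint8),cv2.RETR_EXTERNAL,cv2.CHAIN_APPROX_NONE)
        r=cv2.minAreaRect(cs[0]); print(s[k],r)
        for z in (0.008,0.026):
            W=np.array([ray("top",*q,z) for q in cv2.boxPoints(r)]); print(z,W.round(3).tolist(),W.mean(0).round(4), np.linalg.norm(W[1]-W[0]),np.linalg.norm(W[2]-W[1]))
E
```

```text
[148 147  47  65 954] ((171.50039672851562, 178.685791015625), (35.03919982910156, 62.55805587768555), 12.875000953674316)
0.008 [[0.448, 0.24, 0.008], [0.598, 0.209, 0.008], [0.579, 0.124, 0.008], [0.429, 0.157, 0.008]] [0.5134 0.1825 0.008 ] 0.1533601939122183 0.08631144125280922
0.026 [[0.447, 0.236, 0.026], [0.595, 0.205, 0.026], [0.576, 0.122, 0.026], [0.429, 0.154, 0.026]] [0.512  0.1789 0.026 ] 0.1508464430871934 0.08489669697579993
```

View pics/crop0.png

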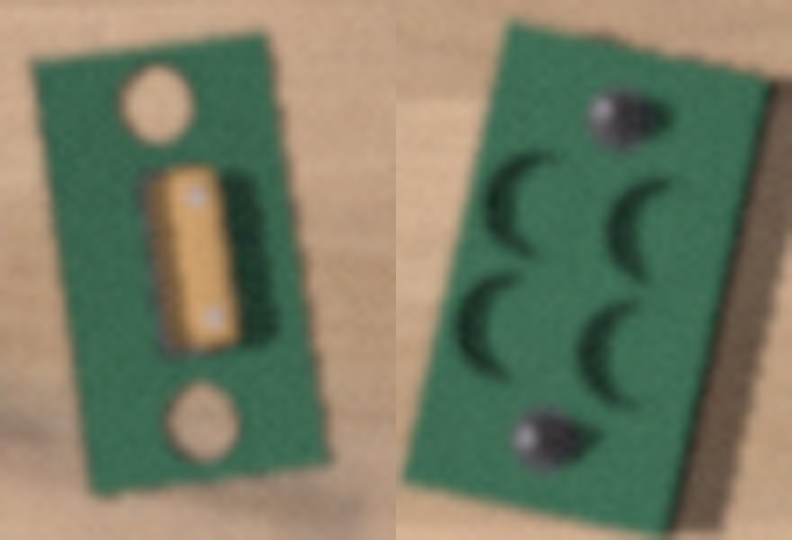

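```bash
python3 - <<'E'
from h import *
def px(x,y,cx,cy,off=0): return ((x-off+.5)/7.2-.5+cx,(y+.5)/7.2-.5+cy)
C=[(35,62),(268,35),(330,463),(93,495)];H=[(158,105),(203,422)]
M=[(512,22),(770,78),(668,535),(405,482)]
W=np.array([ray("top",*px(*c,325,155),.008) for c in C])[:,:2]
h=np.array([ray("top",*px(*c,325,155),.006) for c in H])[:,:2]
print("cover",W.mean(0),[np.linalg.norm(W[i]-W[i-1]).round(4) for i in range(4)]); 
for a,b in((W[0],W[3]),(W[1],W[2]),h): d=a-b; print(np.degrees(np.arctan2(d[1],d[0])))
print("holes",h.mean(0),np.linalg.norm(h[0]-h[1]))
m=np.array([ray("top",*px(*c,145,140,396),.026) for c in M])[:,:2]
print("mould",m.mean(0),[np.linalg.norm(m[i]-m[i-1]).round(4) for i in range(4)])
for a,b in((m[0],m[3]),(m[1],m[2])): d=a-b; print(np.degrees(np.arctan2(d[1],d[0])))
# depth check
d=np.load("top0.npz")["d"]
for n,c in(("cover",px(100,260,325,155)),("grip",px(203,255,325,155)),("mould",px(580,270,145,140,396)),("wood",px(30,520,325,155))):
    u,v=map(lambda t:int(round(t)),c); i=vision.camera_info("top");K=i["camera_matrix"];Z=d[v,u]
    P=np.linalg.inv(K)@[u,v,1]*Z; print(n,cv2.Rodrigues(i["rvec"])[0].T@(P-i["tvec"]))
# tips
for q in ((605,108),(528,432)): print("tip",ray("top",*px(*q,145,140,396),.056))
E
```

```text
cover [ 0.48420441 -0.25395767] [np.float64(0.1484), np.float64(0.0801), np.float64(0.147), np.float64(0.0811)]
7.35530402845583
7.75851740776941
7.701489236741569
holes [ 0.48427644 -0.25402194] 0.1089742694331495
mould [0.51281001 0.17931194] [np.float64(0.1582), np.float64(0.0888), np.float64(0.1567), np.float64(0.0896)]
-12.196445602167367
-11.917338720524915
cover [ 0.48441868 -0.22540381  0.00664204]
grip [ 0.4846496  -0.25311773  0.05036318]
mould [0.51588521 0.18286501 0.02481615]
wood [ 0.39616966 -0.2042463  -0.00162574]
tip [0.56620881 0.16886625 0.056     ]
tip [0.46040146 0.19245333 0.056     ]
```

Cover centre (0.4845, -0.254), yaw 7.6°. Mould (0.513, 0.180), yaw about -12.2°. The sizes and heights agree with the given ones. I'll move above the cover's grip.

```bash
python3 -m creep '[[24,17,0,0,0,-0.4,0],[24,17,0,0,0,-0.4,0],[24,17,0,0,0,-0.4,0],[24,17,0,0,0,-0.4,0],[24,17,0,0,0,-0.4,0]]' 40
python3 -m creep '[[24,17,0,0,0,-0.4,0],[24,17,0,0,0,-0.4,0],[24,17,0,0,0,-0.4,0],[24,17,0,0,0,-0.4,0],[24,17,0,0,0,-0.4,0]]'
python3 -m creep '[[24,17,-10,0,0,-0.4,0],[24,17,-10,0,0,-0.4,0],[24,17,-10,0,0,-0.4,0],[24,17,-10,0,0,-0.4,0],[22.5,18,-10,0,0,-0.4,0]]'
python3 -m creep '[[0,0,0,0,0,-0.2,0],[0,0,0,0,0,0,0],[0,0,0,0,0,0,0],[0,0,0,0,0,0,0],[0,0,0,0,0,0,0]]'
python3 - <<'E'
from h import *
o=robot.get_obs();print(o["eef_pos"],np.degrees(o["ee_rot"]),o["q"])
p,d=vision.capture("wrist");cv2.imwrite("pics/w1.png",p)
i=vision.camera_info("wrist");print(i)
T=np.eye(4);T[:3,:3]=R.from_euler("xyz",o["ee_rot"]).as_matrix();T[:3,3]=o["eef_pos"];np.savez("w1.npz",p=p,d=d,T=T@i["hand_eye"],K=i["camera_matrix"])
E
```

```text
time_s: 0.52
eef_pos: [0.2471, -0.4235, 0.2309]
ee_rot: [3.141, 0.001, -1.364]
wrist_force: [0.4, -0.7, -0.3]
width: 0.0853
time_s: 0.93
eef_pos: [0.3672, -0.3384, 0.2309]
ee_rot: [3.141, 0.0, -1.398]
wrist_force: [-0.1, -0.3, 0.2]
width: 0.0855
time_s: 1.35
eef_pos: [0.4857, -0.2525, 0.1803]
ee_rot: [3.141, 0.0, -1.433]
wrist_force: [0.8, -0.4, -0.3]
width: 0.0856
time_s: 1.77
eef_pos: [0.4843, -0.2545, 0.1819]
ee_rot: [-3.141, -0.001, -1.438]
wrist_force: [-0.1, 0.3, -0.9]
width: 0.0857
[ 0.48426674 -0.25445061  0.18191149] [-1.79964245e+02 -4.25016990e-02 -8.23654337e+01] [-5.51199735e-01  1.33146431e-01  1.41285472e+00 -1.80219913e-04
  1.59463901e+00  8.86343660e-01]
{'camera_matrix': array([[265.56412687,   0.        , 252.40170458],
       [  0.        , 265.56412687, 189.92231387],
       [  0.        ,   0.        ,   1.        ]]), 'hand_eye': array([[ 9.99998801e-01,  9.28141899e-05,  1.54551115e-03,
        -6.45809470e-04],
       [-5.49830184e-04,  9.54427684e-01,  2.98441777e-01,
        -7.57576623e-02],
       [-1.44737899e-03, -2.98442269e-01,  9.54426591e-01,
        -1.42663719e-01],
       [ 0.00000000e+00,  0.00000000e+00,  0.00000000e+00,
         1.00000000e+00]])}
```

View pics/w1.png

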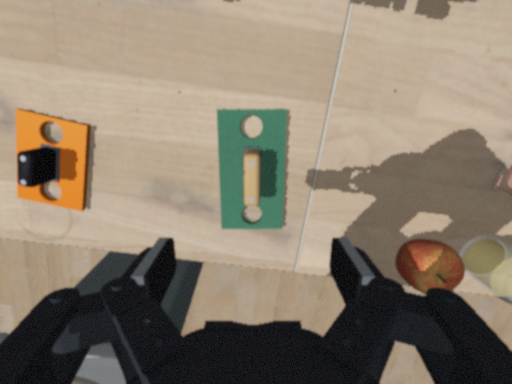

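The wrist view shows the plate at cols 218–287, aligned with the jaws, with holes at (252,126) and (253,213). I'll check those against the position from the top camera.

```bash
python3 - <<'E'
from h import *
f=np.load("w1.npz");T=f["T"];K=f["K"]
def r(u,v,z):
    d=T[:3,:3]@np.linalg.inv(K)@[u,v,1];return T[:3,3]+d*(z-T[2,3])/d[2]
a,b=r(252,126,.006),r(253,213,.006);print(a,b,(a+b)/2,np.linalg.norm(a-b))
W=np.array([r(*c,.008) for c in((218,110),(287,109),(284,227),(221,229))]);print(W.mean(0))
E
```

```text
[ 0.53825195 -0.24669767  0.006     ] [ 0.42988419 -0.26253786  0.006     ] [ 0.48406807 -0.25461776  0.006     ] 0.10951932989530798
[ 0.48315871 -0.25467925  0.008     ]
```

The two cameras agree to under 1 mm. Next I descend and grip.

```bash
python3 -m creep '[[0,0,-25,0,0,0,0],[0,0,-25,0,0,0,0],[0,0,-25,0,0,0,0],[0,0,-25,0,0,0,0],[0,0,-20,0,0,0,0]]'
python3 -m creep '[[0,0,-15,0,0,0,0],[0,0,-15,0,0,0,0],[0,0,-10,0,0,0,0],[0,0,-5,0,0,0,0],[0,0,0,0,0,0,0]]'
python3 -m creep '[[0,0,0,0,0,0,0],[0,0,0,0,0,0,1],[0,0,0,0,0,0,1],[0,0,0,0,0,0,1],[0,0,0,0,0,0,1]]' 60
python3 -m creep '[[0,0,0,0,0,0,1],[0,0,0,0,0,0,1],[0,0,0,0,0,0,1],[0,0,0,0,0,0,1],[0,0,0,0,0,0,1]]' 60
```

```text
time_s: 2.23
eef_pos: [0.4839, -0.2539, 0.0597]
ee_rot: [3.141, 0.0, -1.437]
wrist_force: [-0.1, -0.3, -0.2]
width: 0.0855
time_s: 2.65
eef_pos: [0.4841, -0.2537, 0.0155]
ee_rot: [3.14, 0.001, -1.437]
wrist_force: [-0.6, -0.8, -0.5]
width: 0.0854
time_s: 3.07
eef_pos: [0.485, -0.2538, 0.0168]
ee_rot: [-3.141, -0.001, -1.436]
wrist_force: [0.0, 0.8, -0.3]
width: 0.0387
time_s: 3.48
eef_pos: [0.485, -0.2537, 0.0167]
ee_rot: [-3.141, -0.0, -1.436]
wrist_force: [0.4, 0.9, 2.7]
width: 0.0171
```

```bash
python3 -m creep '[[0,0,5,0,0,0,1],[0,0,15,0,0,0,1],[0,0,25,0,0,0,1],[0,0,30,0,0,0,1],[0,0,30,0,0,0,1]]'
python3 -m creep '[[0,0,25,0,0,0,1],[0,0,10,0,0,0,1],[0,0,0,0,0,0,1],[0,0,0,0,0,0,1],[0,0,0,0,0,0,1]]'
python3 - <<'E'
from h import *
o=robot.get_obs();print(o["eef_pos"],np.degrees(o["ee_rot"]),o["wrist_force"],o["width"])
p,d=vision.capture("wrist");cv2.imwrite("pics/w2.png",p)
i=vision.camera_info("wrist")
T=np.eye(4);T[:3,:3]=R.from_euler("xyz",o["ee_rot"]).as_matrix();T[:3,3]=o["eef_pos"];np.savez("w2.npz",p=p,d=d,T=T@i["hand_eye"],K=i["camera_matrix"],E=T)
E
```

```text
time_s: 3.9
eef_pos: [0.4839, -0.2531, 0.1214]
ee_rot: [3.139, 0.002, -1.436]
wrist_force: [0.7, -0.5, -2.2]
width: 0.0171
time_s: 4.32
eef_pos: [0.4838, -0.253, 0.1536]
ee_rot: [3.138, 0.003, -1.436]
wrist_force: [0.2, -0.4, -3.1]
width: 0.0173
[ 0.48378026 -0.25304914  0.15363552] [ 1.79807629e+02  1.51225253e-01 -8.22899794e+01] [ 0.22542523 -0.39678265 -3.12981516] 0.01734788000082028
```

View pics/w2.png

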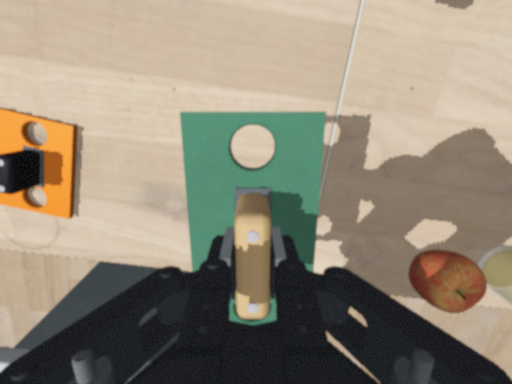

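The cover is held level. The far edge runs (181,112)–(325,112) and the far hole is at (252,147). From these I get the cover's pose in the hand.

```bash
python3 - <<'E'
from h import *
f=np.load("w2.npz");T=f["T"];K=f["K"];E=f["E"]
def r(u,v,z):
    d=T[:3,:3]@np.linalg.inv(K)@[u,v,1];return T[:3,3]+d*(z-T[2,3])/d[2]
z=E[2,3]-.0168
h=r(252,147,z+.005);a=r(181,112,z+.008);b=r(325,112,z+.008)
inv=np.linalg.inv(E)
for n,q in(("hole",h),("cL",a),("cR",b)): print(n,q,(inv@np.r_[q,1])[:3])
print(np.linalg.norm(a-b))
d=f["d"]
for u,v in((200,130),(305,130),(205,230),(305,230),(225,180),(285,180)):
    P=np.linalg.inv(K)@[u,v,1]*d[v,u];print((T@np.r_[P,1])[:3])
E
```

```text
hole [ 0.53673865 -0.24519846  0.14183552] [-0.00064368 -0.05357219  0.01162194]
cL [ 0.55086059 -0.20412772  0.14483552] [-0.03945632 -0.07306667  0.0086589 ]
cR [ 0.56146224 -0.28210082  0.14483552] [ 0.03923391 -0.07311094  0.00845106]
0.07869052498149427
[ 0.54268838 -0.21523184  0.14528391]
[ 0.55051839 -0.27317904  0.14466044]
[ 0.48164815 -0.22289029  0.14469663]
[ 0.49035231 -0.28495249  0.14516191]
[ 0.5159069  -0.23199833  0.14532395]
[ 0.52053558 -0.26705986  0.14478741]
```

```bash
python3 -m creep '[[1.5,10,0,0,0,-1,1],[1.5,20,0,0,0,-1,1],[1.5,25,0,0,0,-1,1],[1.5,25,0,0,0,-1,1],[1.5,25,0,0,0,-1,1]]'
python3 -m creep '[[1.5,25,0,0,0,-1,1],[1.5,25,0,0,0,-1,1],[1.5,25,0,0,0,-1,1],[1.5,25,0,0,0,-1,1],[1.5,25,0,0,0,-1,1]]'
python3 -m creep '[[1.5,25,0,0,0,-1,1],[1.5,25,0,0,0,-1,1],[1.5,25,0,0,0,-1,1],[1.5,25,0,0,0,-1,1],[1.5,25,0,0,0,-1,1]]'
python3 -m creep '[[1.5,25,0,0,0,-1,1],[1.5,20,0,0,0,-1,1],[1.5,20,0,0,0,-1,1],[1.5,10,0,0,0,-1,1],[2.2,3,0,0,0,-1,1]]'
python3 -m creep '[[0,0,0,0,0,0,1],[0,0,0,0,0,0,1],[0,0,0,0,0,0,1],[0,0,0,0,0,0,1],[0,0,0,0,0,0,1]]'
python3 - <<'E'
from h import *
o=robot.get_obs();print(o["eef_pos"],np.degrees(o["ee_rot"]),o["wrist_force"],o["width"])
p,d=vision.capture("wrist");cv2.imwrite("pics/w3.png",p)
i=vision.camera_info("wrist")
T=np.eye(4);T[:3,:3]=R.from_euler("xyz",o["ee_rot"]).as_matrix();T[:3,3]=o["eef_pos"];np.savez("w3.npz",p=p,d=d,T=T@i["hand_eye"],K=i["camera_matrix"],E=T)
p,d=vision.capture("scene");cv2.imwrite("pics/s3.png",p)
E
```

```text
time_s: 4.78
eef_pos: [0.4914, -0.1474, 0.1543]
ee_rot: [3.139, 0.001, -1.525]
wrist_force: [-0.2, -0.1, -2.4]
width: 0.017
time_s: 5.2
eef_pos: [0.4989, -0.0223, 0.1545]
ee_rot: [3.138, 0.0, -1.612]
wrist_force: [-0.1, 0.1, -3.0]
width: 0.0171
time_s: 5.62
eef_pos: [0.5064, 0.1025, 0.1544]
ee_rot: [3.139, -0.001, -1.699]
wrist_force: [0.0, 0.1, -2.2]
width: 0.0171
time_s: 6.03
eef_pos: [0.5145, 0.1809, 0.1543]
ee_rot: [3.138, -0.001, -1.784]
wrist_force: [0.2, -0.2, -1.1]
width: 0.0174
time_s: 6.45
eef_pos: [0.5155, 0.1787, 0.1563]
ee_rot: [3.142, -0.0, -1.786]
wrist_force: [0.3, -0.0, -2.6]
width: 0.0172
[0.51547625 0.17873748 0.1563014 ] [ 1.79998231e+02 -1.12032651e-02 -1.02334133e+02] [ 0.31998699 -0.02128946 -2.55218327] 0.0171591606249114
```

View pics/w3.png

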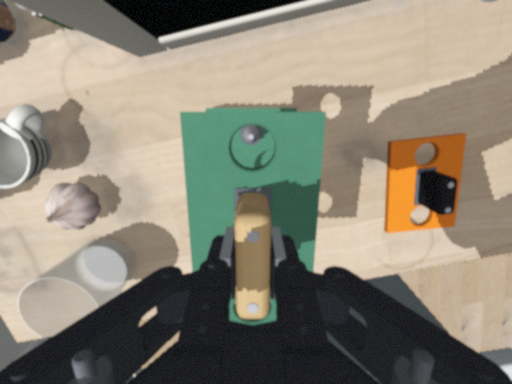

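View pics/s3.png

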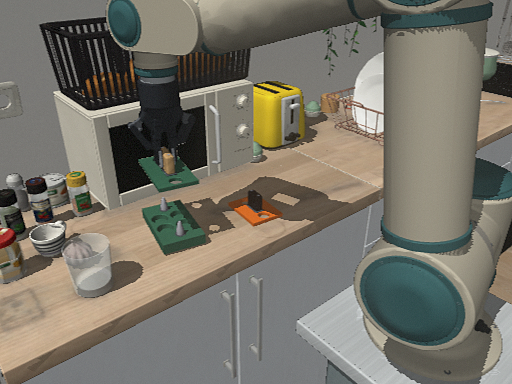

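The far pin's tip shows through the far hole at about (251,132). I'll enlarge it and measure.

```bash
python3 - <<'E'
from h import *
f=np.load("w3.npz");p=f["p"]
cv2.imwrite("pics/c3.png",cv2.resize(p[95:185,170:340],None,fx=4.5,fy=4.5,interpolation=cv2.INTER_CUBIC))
T=f["T"];K=f["K"];E=f["E"]
# expected pixel of tip for mould estimate
m=np.array([.513,.1803]);a=np.radians(-12.3);tip=np.r_[m+.055*np.array([np.cos(a),np.sin(a)]),.056,1]
def pr(w): c=np.linalg.inv(T)@w;return (K@c[:3]/c[2])[:2]
print("tip",pr(tip),"base",pr(np.r_[tip[:2],.026,1]))
# expected cover hole centre in world (tool -0.0006,-0.0536)
print("hole",(E@[-.0006,-.0536,.0117,1]), "tip w",tip)
E
```

```text
tip [251.34057226 134.18149675] base [251.40151554 131.27468427]
hole [0.56796641 0.16787184 0.14459962 1.        ] tip w [0.56673751 0.16858333 0.056      1.        ]
```

View pics/c3.png

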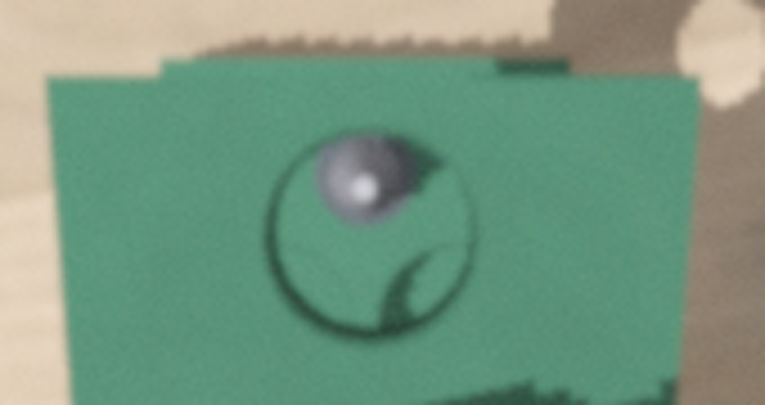

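The predicted tip pixel (251.3,134.2) matches the one seen (251.2,134.9), so only a 1 mm correction is needed. I'll lower to just above the tips.

```bash
python3 -m creep '[[-1,1,-10,0,0,0,1],[0,0,-20,0,0,0,1],[0,0,-20,0,0,0,1],[0,0,-15,0,0,0,1],[0,0,-8,0,0,0,1]]'
python3 -m creep '[[0,0,0,0,0,0,1],[0,0,0,0,0,0,1],[0,0,0,0,0,0,1],[0,0,0,0,0,0,1],[0,0,0,0,0,0,1]]'
python3 - <<'E'
from h import *
o=robot.get_obs();print(o["eef_pos"],np.degrees(o["ee_rot"]),o["wrist_force"],o["width"])
i=vision.camera_info("wrist")
p,d=vision.capture("wrist");T=np.eye(4);T[:3,:3]=R.from_euler("xyz",o["ee_rot"]).as_matrix();T[:3,3]=o["eef_pos"]
E=T;T=T@i["hand_eye"];K=i["camera_matrix"]
def pr(w): c=np.linalg.inv(T)@w;return (K@c[:3]/c[2])[:2]
m=np.array([.513,.1803]);a=np.radians(-12.3);tip=np.r_[m+.055*np.array([np.cos(a),np.sin(a)]),.056,1]
print(pr(tip)); print(E@[-.0006,-.0536,.0117,1],tip)
s,_=vision.capture("scene")
A=cv2.resize(p[95:195,170:340],None,fx=4,fy=4,interpolation=cv2.INTER_CUBIC);B=cv2.resize(s[150:270,120:230],(367,400),interpolation=cv2.INTER_CUBIC)
cv2.imwrite("pics/c4.png",cv2.resize(np.hstack([A,B]),None,fx=.75,fy=.75))
E
```

```text
time_s: 6.97
eef_pos: [0.513, 0.18, 0.0802]
ee_rot: [3.138, -0.002, -1.785]
wrist_force: [-0.1, -0.1, -2.8]
width: 0.0173
time_s: 7.38
eef_pos: [0.515, 0.1806, 0.0844]
ee_rot: [-3.14, 0.001, -1.785]
wrist_force: [-0.6, -0.0, -1.6]
width: 0.0172
[0.51500866 0.1805589  0.08442332] [-1.79902216e+02  4.73300695e-02 -1.02285589e+02] [-0.62693705 -0.04119189 -1.57150713] 0.01717982567724753
[253.84874297 143.85715698]
[0.56753032 0.16974504 0.07281531 1.        ] [0.56673751 0.16858333 0.056      1.        ]
```

View pics/c4.png

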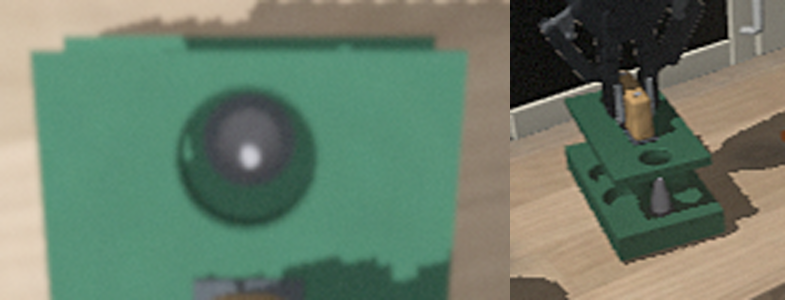

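The pin sits centred under the hole, and its tip is where predicted. I'll lower it over the pins.

```bash
python3 -m creep '[[-0.5,-0.8,-5,0,0,0,1],[0,0,-5,0,0,0,1],[0,0,-5,0,0,0,1],[0,0,-5,0,0,0,1],[0,0,-5,0,0,0,1]]'
python3 -m creep '[[0,0,-4,0,0,0,1],[0,0,-4,0,0,0,1],[0,0,-3,0,0,0,1],[0,0,-2,0,0,0,1],[0,0,0,0,0,0,1]]'
python3 -m creep '[[0,0,0,0,0,0,1],[0,0,0,0,0,0,1],[0,0,0,0,0,0,1],[0,0,0,0,0,0,1],[0,0,0,0,0,0,1]]'
```

```text
time_s: 7.9
eef_pos: [0.5137, 0.1795, 0.0574]
ee_rot: [3.141, -0.0, -1.785]
wrist_force: [1.0, -0.1, -1.9]
width: 0.0172
time_s: 8.32
eef_pos: [0.5137, 0.1795, 0.0448]
ee_rot: [3.141, -0.0, -1.785]
wrist_force: [0.4, 0.2, -1.6]
width: 0.0169
time_s: 8.73
eef_pos: [0.514, 0.1796, 0.0455]
ee_rot: [-3.141, 0.0, -1.785]
wrist_force: [-0.3, -0.5, -1.8]
width: 0.0172
```

Not touching yet, with about 2.7 mm to go.

```bash
python3 -m creep '[[0,0,-1,0,0,0,1],[0,0,-1,0,0,0,1],[0,0,-0.7,0,0,0,1],[0,0,0,0,0,0,1],[0,0,0,0,0,0,1]]'
python3 -m creep '[[0,0,-0.4,0,0,0,1],[0,0,0,0,0,0,1],[0,0,0,0,0,0,1],[0,0,0,0,0,0,1],[0,0,0,0,0,0,1]]'
python3 - <<'E'
from h import *
s,_=vision.capture("scene")
cv2.imwrite("pics/s5.png",cv2.resize(s[130:270,100:260],None,fx=4,fy=4,interpolation=cv2.INTER_CUBIC))
E
```

```text
time_s: 9.15
eef_pos: [0.514, 0.1796, 0.0427]
ee_rot: [-3.142, -0.0, -1.785]
wrist_force: [-0.2, -0.5, -1.2]
width: 0.0171
time_s: 9.57
eef_pos: [0.514, 0.1796, 0.0427]
ee_rot: [-3.141, -0.0, -1.785]
wrist_force: [-3.8, -2.0, 6.2]
width: 0.0173
```

View pics/s5.png

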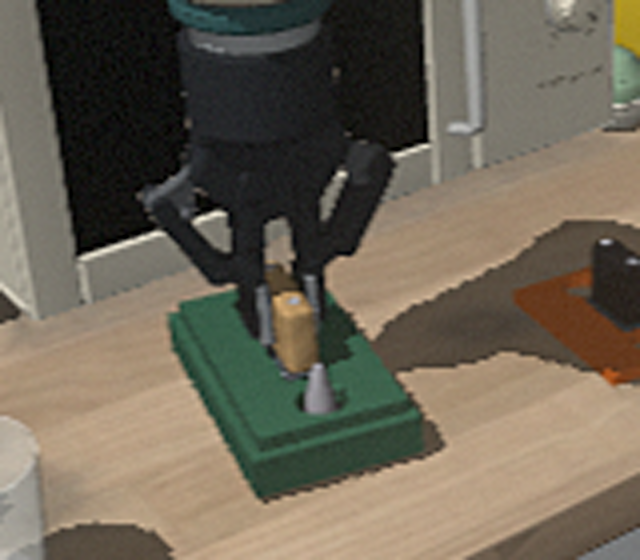

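The cover is flush, the pin shows through the near hole, and the force went from -1 to +6 N. I'll let go and rise straight up.

```bash
python3 -m creep '[[0,0,0,0,0,0,0],[0,0,0,0,0,0,0],[0,0,0,0,0,0,0],[0,0,0,0,0,0,0],[0,0,0,0,0,0,0]]'
python3 -m creep '[[0,0,0,0,0,0,0],[0,0,0,0,0,0,0],[0,0,0,0,0,0,0],[0,0,5,0,0,0,0],[0,0,10,0,0,0,0]]'
python3 -m creep '[[0,0,20,0,0,0,0],[0,0,30,0,0,0,0],[0,0,30,0,0,0,0],[0,0,30,0,0,0,0],[0,0,10,0,0,0,0]]'
python3 -m creep '[[0,0,0,0,0,0,0],[0,0,0,0,0,0,0],[0,0,0,0,0,0,0],[0,0,0,0,0,0,0],[0,0,0,0,0,0,0]]'
python3 - <<'E'
from h import *
o=robot.get_obs();i=vision.camera_info("wrist")
p,d=vision.capture("wrist");cv2.imwrite("pics/w6.png",p)
T=np.eye(4);T[:3,:3]=R.from_euler("xyz",o["ee_rot"]).as_matrix();T[:3,3]=o["eef_pos"];np.savez("w6.npz",p=p,d=d,T=T@i["hand_eye"],K=i["camera_matrix"])
s,_=vision.capture("scene");cv2.imwrite("pics/s6.png",s)
E
```

```text
time_s: 10.03
eef_pos: [0.514, 0.1796, 0.0421]
ee_rot: [3.142, -0.0, -1.785]
wrist_force: [0.6, 0.2, -0.1]
width: 0.0768
time_s: 10.45
eef_pos: [0.5131, 0.1793, 0.0565]
ee_rot: [3.139, -0.001, -1.785]
wrist_force: [-0.7, -0.7, 0.6]
width: 0.0856
time_s: 10.87
eef_pos: [0.5157, 0.1801, 0.1838]
ee_rot: [-3.134, 0.004, -1.785]
wrist_force: [0.8, 0.6, 0.9]
width: 0.0856
time_s: 11.28
eef_pos: [0.5133, 0.1794, 0.1755]
ee_rot: [3.139, -0.002, -1.785]
wrist_force: [0.7, 0.2, -0.0]
width: 0.0855
```

View pics/w6.png

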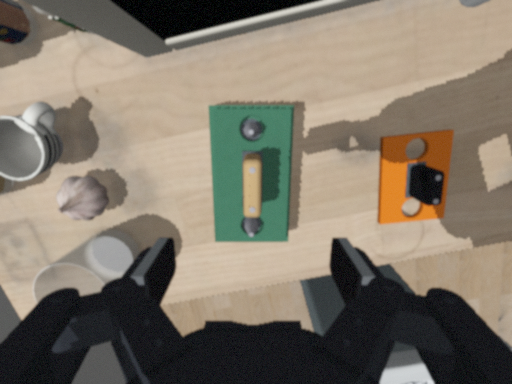

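View pics/s6.png

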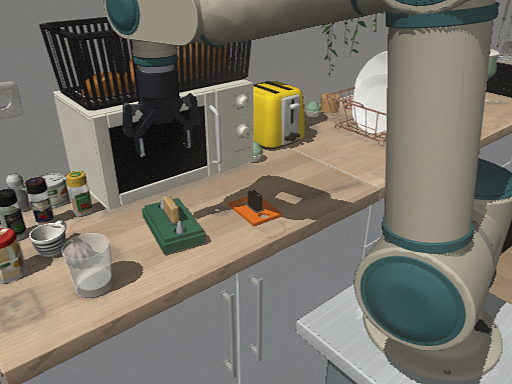

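Both pins come through the holes, at (252,128) and (252,226). The orange cover is unmoved. A quick depth check, then I hand in.

```bash
python3 - <<'E'
from h import *
f=np.load("w6.npz");T=f["T"];K=f["K"];d=f["d"]
for u,v in((220,115),(283,115),(222,230),(282,230),(222,170),(281,170),(180,180)):
    P=np.linalg.inv(K)@[u,v,1]*d[v,u];print((T@np.r_[P,1])[:3].round(4))
o=robot.get_obs();print(o["time_s"],np.abs(o["joint_velocities"]).max())
workorder.job_done()
E
```

```text
[0.5862 0.1975 0.0341]
[0.5724 0.1342 0.0344]
[0.4589 0.2278 0.0329]
[0.4441 0.1585 0.0336]
[0.5294 0.2098 0.0337]
[0.5159 0.1466 0.0345]
[ 0.5212  0.2694 -0.0006]
11.3833 0.006661645186688843
the job is handed in; nothing more can be done
```

I gripped the green cover by its wooden grip, lifted it and carried it clear above the orange cover. I lowered it over both pins, held it until it was down, then let go and rose clear. The job is handed in at 11.4 s.

- **Flush:** depth on the cover's top reads 33–34.5 mm at six points. Flush is 34 mm, so it lies flat and level.
- **Pins and contact:** both pins show through the holes. The wrist force went from -1 to +6 N as the cover touched down, and was back near zero after letting go.
- **Orange cover:** it looks unmoved in the pictures; I did not measure its position again.

No check failed or disagreed.

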